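# Rock the sorting-chute flap over and feed the transformers down the other chute

## Robot

A 6-joint arm with a two-finger parallel gripper is mounted at the origin on the work surface. World frame = base frame: x ahead of the robot, y to its left, z up, the work surface at z = 0. Lengths are in m, angles in rad, forces in N, time in s.
With the tool pointing down it reaches from about 0.425 to 1.125 m from the base axis. Payload 14.9 kg.
Tool frame: the origin (TCP) lies between the finger pads; the fingertips stand 22 mm ahead of it and the grasp point (between the pads) lies 3 mm ahead of it (tip_extent is the distance from the TCP to the fingertips, in m); z points along the fingers, y is the line along which they close (so a half turn about z gives the same grasp; the last joint's range is limited). The gripper opens to 91 mm and grips with 3 to 60 N. Pads are 32 mm wide; open, the fingers measure 118 mm over their backs; the gripper's body (76 mm by 178 mm) begins 60 mm behind the grasp point.
Start: joints at [-1.31, 0.379, 1.734, -0, 1.028, -0.033], TCP at [0.203, -0.67, 0.236] pointing down, gripper open.
Joint ranges: [-2.77, 2.77], [-0.74, 2.19], [0, 2.66], [-1.06, 4.2], [0.31, 2.87], [-3.08, 3.08]. Speed limits (rad/s): [1.89, 1.89, 2.39, 3.14, 3.14, 3.14].

## Interface

Orientations are given as a unit quaternion [x, y, z, w].
In Python, from rig import * gives the robot as it stands. The module is installed in compiled form; this text tells all that it offers.
- The arm moves only by the shell command python3 -m creep 'ROWS' [FORCE]. ROWS is JSON, a list of rows, each a list of 3 entries, a list of its own where there are three numbers: the shift along the tool's x, y, z in mm, then the turn, a rotation vector about the tool's x, y, z in rad, then the opening, from 0 (shut) to 1 (fully open). A call has exactly 10 rows; each row is the pose to reach, as a shift and turn from the pose commanded when the call began, along the tool's axes at that moment; what a row does not reach only later rows make up. A row lasts 1/10 s, in which the tool goes at most 50 mm and 8.59 degrees, less where a joint would pass 70% of its speed; a pose out of reach is approached as far as the arm can. A call with a gripper value outside its range is refused whole. The fingers move at their own pace and stop on an object; FORCE is the grip in N (left out, the last holds). Time passes only in rows, so rows that repeat a pose let the fingers close, or fill a call up. It gives the time, the measured TCP pose, the force, the opening and the grip force at its end, in the units of the state.
- get_state(): the state, without advancing time (a new reading comes with each control period).
- camera(name): name is "scene" or "top"; returns a dict with "image" (400x640x3 uint8, red, green, blue), "depth" (400x640 float32, m along the optical axis (not along the pixel's ray), 0 where there is no reading), "fov_y" (degrees; the focal length in pixels is half the picture's height over the tangent of half this angle, whatever the lens; pixels are square), "cx", "cy" (the principal point, pixels), "eye" and "rotation" of the camera in the world. Camera axes: x right, y down, z forward; pixel columns grow to the right and rows downward; lengths in m; the calibration is good to about 2 mm. A picture is of the moment at which its call begins.
- finish_job(): hands the job in; it is judged then, once.
The state is a dict: "time_s": time; "joint_pos": joint angles; "joint_vel": joint speeds; "tau": joint torques, N m; "tool_pos": TCP position; "tool_rot": TCP orientation; "wrist_force": force on the tool from outside, world axes, zero at the start; "wrist_torque": the same for the moment, N m; "width": finger opening in m; "gripper_force": force on a finger pad.
Only numpy, scipy, OpenCV 4.12 (cv2) and the standard library are available. Lean on these libraries where they do the work, as an engineer would, in place of code of your own. Each camera call takes 0.05 s, during which the arm holds its last target. There are 200 camera calls.

## Task

The next two salvaged transformers belong in the other bin: rock the sorting chute's flap over its pivot so that it leans fully to the opposite side, then push both transformers off the sill into the mouth so that they slide down the newly opened leg and lie in its bin. Only push with the fingers, never pick a transformer up, and leave the heat sink and capacitor on the sill and the deflection yoke and screwdriver on the table where they are.

Things in the scene. Friction and masses are not known exactly. Their poses are not given: they have to be found in the camera images.
- chute: Two-way sorting chute of grey-painted sheet steel, fixed on the table, at another place and yaw each time. Origin on the table under the flap's pivot; its +x points away from the robot's side, +y to the left bin, z up; 'chute frame' below means this. From the pivot two open legs slope down at 40 degrees to the left (+y) and right (-y) bins. Friction on it about 0.6.
- sill_edge (a point): Middle of the edge where the loading sill ends at the mouth, on its top face (z 245 mm). The sill is a flat plate on the robot's side: chute frame x -175 to -45, y -180 to 180 mm, open towards -x, with 12 mm upturned lips only at its ends (y +-181). Parts pushed over this edge drop into the mouth.
- mouth (a point): Centre of the chute's open mouth at rim height (z 243 mm): chute frame x -42 to 42, y -85 to 85 mm, between a steel panel under the sill's edge, a clear guard at x 43 and steel cheeks at y +-86. Nothing but the flap's handle stands above the rim.
- flap_pivot (a point): Middle of the flap's pivot shaft, which runs along the chute's x axis at z 160 mm. The flap is a bare steel plate, 78 mm along x, 4 mm thick, standing 115 mm up from the shaft inside the mouth.
- flap (a joint): Angle of the flap (rad): 0 upright; +0.785 (stop) leans left (+y), shuts the left leg and sends parts to the right bin; -0.785 (stop) leans right and sends parts to the left bin. It starts at either stop (rarely still dropping onto it in the first instant). Top-heavy (250 g) on a free bearing: past upright it falls to the stop by itself; it takes 1 to 3 N at the handle.
- flap_knob (a point): Centre of the black ball knob (24 mm) on the flap's handle, a 9 mm rod in the flap's plane at chute frame x +28 mm; ball 158 mm from the pivot. At a stop the ball is at y +-112, z 272 mm in the chute frame, upright at z 318. About 30 mm of bare rod shows below the ball. Outside it (larger |y|) is free room for fingers; let the fingertips rise with the ball on its arc.
- transformer1_center (a point): Centre of the first salvaged transformer: yellow-taped winding, dark core, black flanges, a block 40 mm (x) by 42 mm (y) by 34 mm high, about 160 g, standing on the sill in front of the mouth's left half, its axes within about 15 degrees of the chute's.
- transformer2_center (a point): Centre of the second, identical transformer, in front of the mouth's right half; about 25 mm clear between the two.
- bin_left: Grey plastic bin at the outlet of the left (+y) leg, fixed to the chute. Origin at the centre of its underside (chute frame x 0, y 185, z 0 mm); 150 mm (x) by 170 mm (y) outside, walls 4 mm thick, 54 mm high at the leg's side, 75 to 85 mm elsewhere, floor 4 mm.
- bin_right: The same bin, mirrored, at the outlet of the right (-y) leg (origin at chute frame x 0, y -185, z 0 mm).
- heatsink: Bystander: finned aluminium heat sink 40 x 36 x 32 mm high, on the sill near one of its ends. Origin at the centre of its underside.
- capacitor: Bystander: black capacitor can, 35 mm diameter, 42 mm high, standing on the sill near the other end. Origin at the centre of its underside.
- yoke: Bystander: deflection yoke, a stepped ring of copper and black plastic, 96 mm diameter, 62 mm high, on the table left of the robot. Origin at the centre of its underside.
- screwdriver: Bystander: screwdriver lying on the table to the right.
Not all that is in view belongs to the job. Leave any brown look-alike of the part that bears transformer2_center alone. Leave any turquoise look-alike of the part that bears transformer1_center alone.

How it is judged:
By the outcome, as a careful person would: the job done as asked, in the order asked, and still so for the second after the job is handed in, with the robot touching nothing.
It also fails if it takes over 58 s, if anything falls off the work surface, if the arm or the gripper's body presses on something with over 40 N, if the wrist force passes 120 N, or if a joint passes its speed limit or range.

## Working session

There is one attempt and no reset: what is moved stays moved. The work goes in short steps, Python scripts to look and compute and a shell command to move; the robot and the scene stay as the last step left them, time stands still between calls to the robot, and variables do not carry over. Pictures are saved under pics/ and viewed, at most 10 in all, crops included, and the job is handed in when it is done.

```bash
mkdir -p pics; cat > h.py <<'E'
from rig import *
import numpy as np, cv2
def f(c): return 200/np.tan(np.radians(c["fov_y"])/2)
def pts(c):
    d=c["depth"]; v,u=np.mgrid[:400,:640]; k=f(c)
    P=np.stack([(u-c["cx"])/k*d,(v-c["cy"])/k*d,d],-1)
    W=P@np.array(c["rotation"]).T+np.array(c["eye"]); W[d==0]=np.nan
    return W
def save(c,n,box=None,s=1):
    im=c["image"][:,:,::-1]
    if box: im=im[box[1]:box[3],box[0]:box[2]]
    cv2.imwrite("pics/"+n,cv2.resize(im,None,fx=s,fy=s,interpolation=cv2.INTER_CUBIC))
E
python3 - <<'E'
from h import *
for n in("scene","top"):
    c=camera(n); save(c,n+"0.png"); np.savez(n+"0.npz",W=pts(c),im=c["image"]); print(n,c["fov_y"],c["cx"],c["cy"],c["eye"],np.round(c["rotation"],3).tolist())
s=get_state(); print(s)
E
```

```text
Traceback (most recent call last):
  File "h.py", line 7, in pts
    W=P@np.array(c["rotation"]).T+np.array(c["eye"]); W[d==0]=np.nan
      ~^~~~~~~~~~~~~~~~~~~~~~~~~~
ValueError: matmul: Input operand 1 has a mismatch in its core dimension 0, with gufunc signature (n?,k),(k,m?)->(n?,m?) (size 4 is different from 3)
```

Rotation is a quaternion.

```bash
sed -i 's/np.array(c\["rotation"\]).T/R.from_quat(c["rotation"]).as_matrix().T/; 2a from scipy.spatial.transform import Rotation as R' h.py
python3 - <<'E'
from h import *
for n in("scene","top"):
    c=camera(n); save(c,n+"0.png"); np.savez(n+"0.npz",W=pts(c),im=c["image"]); print(n,c["fov_y"],c["cx"],c["cy"],c["eye"],np.round(c["rotation"],3).tolist())
s=get_state(); print(s)
E
```

```text
scene 53.57280930769703 319.10671858933966 199.693326016356 [0.3041671  0.40316194 1.15502792] [-0.21, 0.952, -0.217, 0.046]
top 48.905634861204604 326.9692597889677 195.25094524503032 [ 0.38835802 -0.01525812  1.48546475] [0.71, -0.702, 0.027, -0.036]
{'time_s': 0.15, 'joint_pos': array([-1.31034032e+00,  3.79267194e-01,  1.73466470e+00, -5.32426141e-06,
        1.02846803e+00, -3.33097454e-02]), 'joint_vel': array([-3.89999813e-05, -2.38668465e-03,  1.32842263e-04,  1.59394541e-03,
        8.28495638e-04, -1.35852453e-03]), 'tau': array([-1.79189450e-03, -7.64107776e+01, -4.34655690e+01,  6.49928651e-02,
        4.10314766e-02, -5.92051242e-05]), 'tool_pos': array([ 0.2026045 , -0.66974022,  0.23544459]), 'tool_rot': array([ 9.89231809e-01,  1.46356639e-01, -4.80084464e-05, -4.00775754e-04]), 'wrist_force': array([-0.0169347 , -0.12287817, -0.76221477]), 'wrist_torque': array([-0.02829377,  0.02651608, -0.00015516]), 'gripper_force': 0.0, 'width': 0.09135329269424908}
```

View pics/scene0.png

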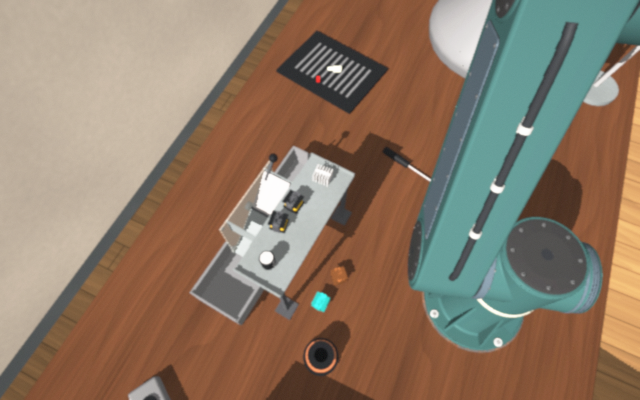

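View pics/top0.png

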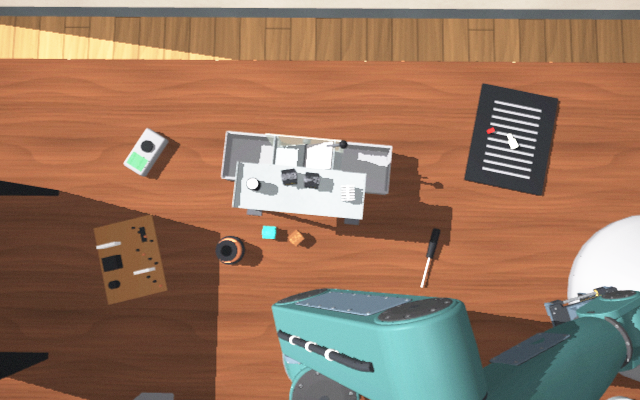

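Scene: the chute is at (305,165) in the top view, with its knob at (343,144), on the right, so the flap leans right and must go left. The two dark, yellow-taped parts on the sill at (289,177) and (312,181) are the transformers. The turquoise (269,233) and brown (296,238) blocks on the table are look-alikes, so I leave them alone. Next I measure and take one enlarged crop.

```bash
python3 - <<'E'
from h import *
d=np.load("top0.npz"); W,im=d["W"],d["im"].astype(int)
roi=np.zeros(W.shape[:2],bool); roi[120:235,210:400]=1
m=roi&(abs(W[...,2]-.245)<.006)
m=cv2.morphologyEx(m.astype(np.uint8),cv2.MORPH_OPEN,np.ones((3,3)))
n,l,st,ce=cv2.connectedComponentsWithStats(m); k=1+st[1:,4].argmax()
P=W[l==k]; r=cv2.minAreaRect((P[:,:2]*1000).astype(np.float32)); print("sill",r,np.nanmedian(P[:,2])); print(cv2.boxPoints(r))
hi=roi&(W[...,2]>.256)
n,l,st,ce=cv2.connectedComponentsWithStats(hi.astype(np.uint8))
for i in range(1,n):
    if st[i,4]>5:
        Q=W[l==i]; print(ce[i].round(1),st[i,4],im[l==i].mean(0).round(),(np.median(Q,0)*1000).round(),(Q[:,2].max()*1000).round(), cv2.minAreaRect((Q[:,:2]*1000).astype(np.float32)))
c=camera("top"); save(c,"topcrop.png",(210,115,410,265),4)
E
```

```text
sill ((514.384765625, 80.59468841552734), (361.0167236328125, 133.5230712890625), 85.20276641845703) 0.24542572207379965
[[ 432.76126   -93.69808 ]
 [ 565.8165   -104.864586]
 [ 596.0083    254.88745 ]
 [ 462.953     266.05396 ]]
[341.6 144.3] 69 [84. 83. 86.] [640. -41. 279.] 287.0 ((640.4052124023438, -36.832923889160156), (21.88142967224121, 30.903291702270508), 4.968565464019775)
[235.5 173. ] 11 [213. 218. 220.] [558. 258. 259.] 261.0 ((558.3812866210938, 257.9542541503906), (2.141113042831421, 28.696178436279297), 83.55010986328125)
[287.9 176.3] 216 [119. 120. 126.] [549. 108. 279.] 287.0 ((548.6927490234375, 108.15191650390625), (40.53824234008789, 41.516822814941406), 11.794228553771973)
[310.8 179.7] 212 [102. 104. 110.] [538.  44. 279.] 286.0 ((539.407470703125, 44.866477966308594), (41.67801284790039, 39.56425476074219), 83.75948333740234)
[252.5 184.1] 149 [208. 209. 210.] [524. 205. 288.] 293.0 ((526.1804809570312, 206.13375854492188), (33.97369384765625, 33.097782135009766), 49.35050582885742)
[363.5 187. ] 6 [234. 238. 239.] [ 523. -102.  258.] 260.0 ((522.6277465820312, -102.33588409423828), (2.5295779705047607, 11.568002700805664), 63.877235412597656)
[346.8 192.7] 133 [245. 245. 245.] [507. -55. 276.] 284.0 ((503.78448486328125, -55.86089324951172), (38.922523498535156, 33.788543701171875), 0.9958943128585815)
[232.8 196.3] 16 [222. 207. 199.] [492. 264. 258.] 263.0 ((492.00201416015625, 264.1671142578125), (3.2481231689453125, 36.76626205444336), 84.36502838134766)
```

View pics/topcrop.png

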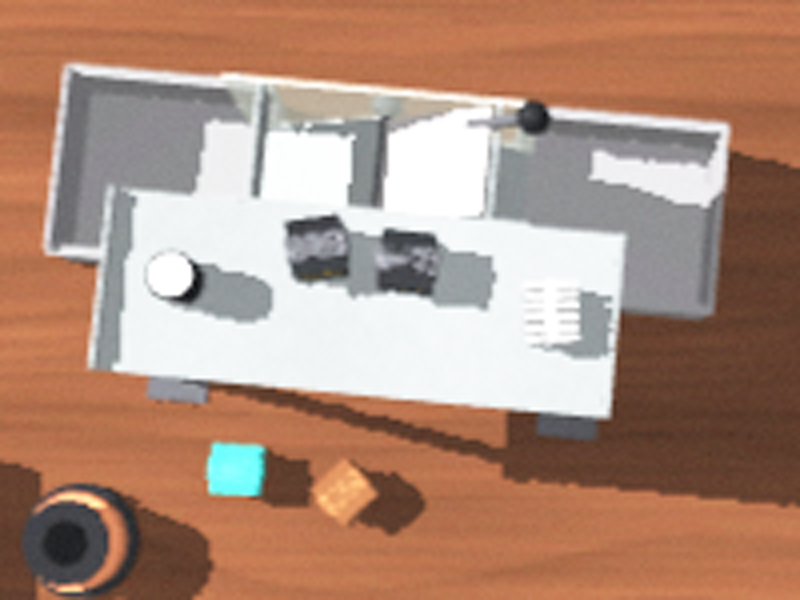

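The crop confirms it: yellow/dark transformers on the sill at crop (317,247) and (407,262), capacitor left, heat sink right, and the knob leaning right at (533,117). The turquoise and brown blocks on the table stay untouched.

Chute frame: origin is about (624, 71) mm and yaw about -4.8°. The predicted knob position (642,-42) matches the measured (640,-41). First I move outside the knob, with the fingers shut.

```bash
cat >> h.py <<'E'
O=np.array([624.,71.4]); YAW=np.radians(-4.8)
def chute(p):
    c,s=np.cos(YAW),np.sin(YAW); d=np.asarray(p)[...,:2]-O
    return np.stack([c*d[...,0]+s*d[...,1],-s*d[...,0]+c*d[...,1]],-1)
def tool():
    s=get_state(); p=s["tool_pos"]*1000; print("t",round(s["time_s"],2),"chute xy",chute(p).round(1),"tcp z",p[2].round(1),"tip z",(p[2]-22).round(1),"F",s["wrist_force"].round(1),"w",round(s["width"],3),"yaw err",np.round((R.from_euler("z",YAW)*R.from_quat([1,0,0,0])).inv()*R.from_quat(s["tool_rot"])).as_rotvec().round(3) if 0 else (R.from_quat(s["tool_rot"]).inv()*R.from_euler("z",YAW)*R.from_quat([1,0,0,0])).as_rotvec().round(3))
E
python3 -m creep '[[[0,0,-60],[0,0,0],0],[[0,0,-115],[0,0,0.1],0],[[583,-424,-115],[0,0,0.377],0],[[583,-424,-115],[0,0,0.377],0],[[583,-424,-115],[0,0,0.377],0],[[583,-424,-115],[0,0,0.377],0],[[583,-424,-115],[0,0,0.377],0],[[583,-424,-115],[0,0,0.377],0],[[583,-424,-115],[0,0,0.377],0],[[583,-424,-115],[0,0,0.377],0]]' 20; python3 -c "from h import *;tool()"
```

```text
time_s: 1.2
tool_pos: [0.445, -0.3494, 0.3444]
tool_rot: [0.999, -0.042, 0.0, 0.0]
wrist_force: [0.1, -0.4, 0.4]
width: 0.0139
gripper_force: 0.0
t 1.2 chute xy [-143.2 -434.3] tcp z 344.4 tip z 322.4 F [ 0.1 -0.4  0.4] w 0.014 yaw err [ 0. -0.  0.]
```

```bash
python3 -m creep '[[[171,-255,0],[0,0,0],0],[[171,-255,0],[0,0,0],0],[[171,-255,0],[0,0,0],0],[[171,-255,0],[0,0,0],0],[[171,-255,0],[0,0,0],0],[[171,-255,0],[0,0,0],0],[[171,-255,0],[0,0,0],0],[[171,-255,0],[0,0,0],0],[[171,-255,30],[0,0,0],0],[[171,-255,62],[0,0,0],0]]'; python3 - <<'E'
from h import *
tool(); c=camera("top"); save(c,"a.png",(230,90,430,240),4); W=pts(c)
m=(W[...,2]>.262)&(W[...,2]<.29); m[:125]=0;m[165:]=0;m[:,:325]=0;m[:,365:]=0
m&=c["image"].max(-1)<90; print(m.sum(),chute(np.median(W[m],0)*1000),W[m][:,2].max())
E
```

```text
time_s: 2.2
tool_pos: [0.6355, -0.1126, 0.2825]
tool_rot: [0.999, -0.042, 0.001, 0.0]
wrist_force: [0.4, -0.7, -0.7]
width: 0.0006
gripper_force: 0.0
t 2.2 chute xy [  26.8 -182.4] tcp z 282.5 tip z 260.5 F [ 0.4 -0.7 -0.7] w 0.001 yaw err [ 0.001 -0.002 -0.   ]
  return _methods._mean(a, axis=axis, dtype=dtype,
  ret = um.true_divide(
Traceback (most recent call last):
ValueError: zero-size array to reduction operation maximum which has no identity
```

View pics/a.png

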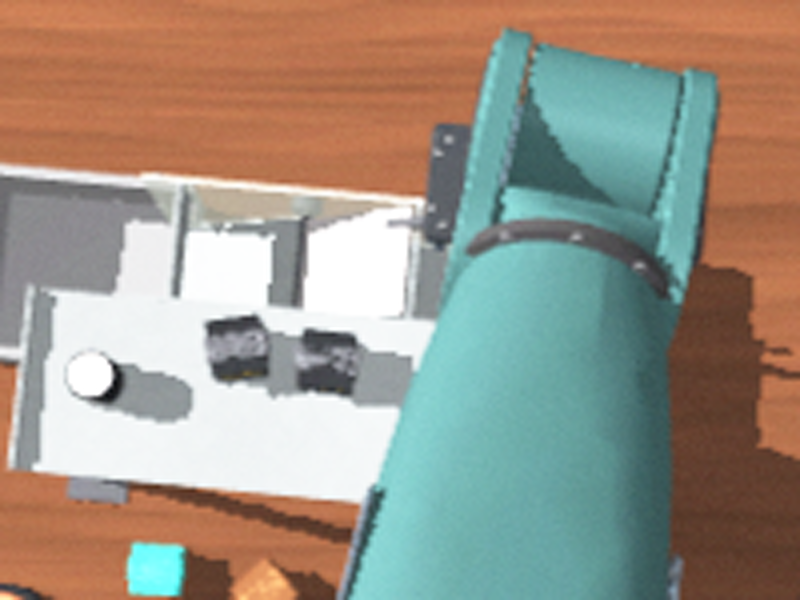

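The gripper hides the knob in this view and stands just outside it, with the sill parts undisturbed. I push along the ball's arc.

```bash
python3 -m creep '[[[1,-20,4],[0,0,0],0],[[1,-35,4],[0,0,0],0],[[1,-44,4],[0,0,0],0],[[1,-52,-3],[0,0,0],0],[[1,-61,-10],[0,0,0],0],[[1,-69,-16],[0,0,0],0],[[1,-77,-21],[0,0,0],0],[[1,-87,-26],[0,0,0],0],[[1,-97,-30],[0,0,0],0],[[1,-106,-34],[0,0,0],0]]'; python3 -c "from h import *;tool()"
```

```text
time_s: 3.25
tool_pos: [0.6456, -0.0048, 0.3165]
tool_rot: [0.999, -0.042, -0.0, -0.0]
wrist_force: [1.3, -1.1, 0.7]
width: 0.0004
gripper_force: 0.3
t 3.25 chute xy [ 27.9 -74.1] tcp z 316.5 tip z 294.5 F [ 1.3 -1.1  0.7] w 0.0 yaw err [-0.     0.     0.001]
```

```bash
python3 -m creep '[[[0,-9,-3],[0,0,0],0],[[0,-18,-6],[0,0,0],0],[[0,-27,-8],[0,0,0],0],[[0,-37,-8],[0,0,0],0],[[0,-47,-8],[0,0,0],0],[[0,-57,-8],[0,0,0],0],[[0,-67,-8],[0,0,0],0],[[0,-77,-8],[0,0,0],0],[[0,-87,-8],[0,0,0],0],[[0,-92,-8],[0,0,0],0]]'; python3 - <<'E'
from h import *
tool(); c=camera("scene"); save(c,"b.png",(170,120,370,270),4)
E
```

```text
time_s: 4.25
tool_pos: [0.6533, 0.0869, 0.3242]
tool_rot: [0.999, -0.041, -0.0, -0.0]
wrist_force: [-0.7, 0.4, -0.4]
width: 0.0006
gripper_force: 0.0
t 4.25 chute xy [27.9 17.9] tcp z 324.2 tip z 302.2 F [-0.7  0.4 -0.4] w 0.001 yaw err [-0.     0.     0.001]
```

View pics/b.png

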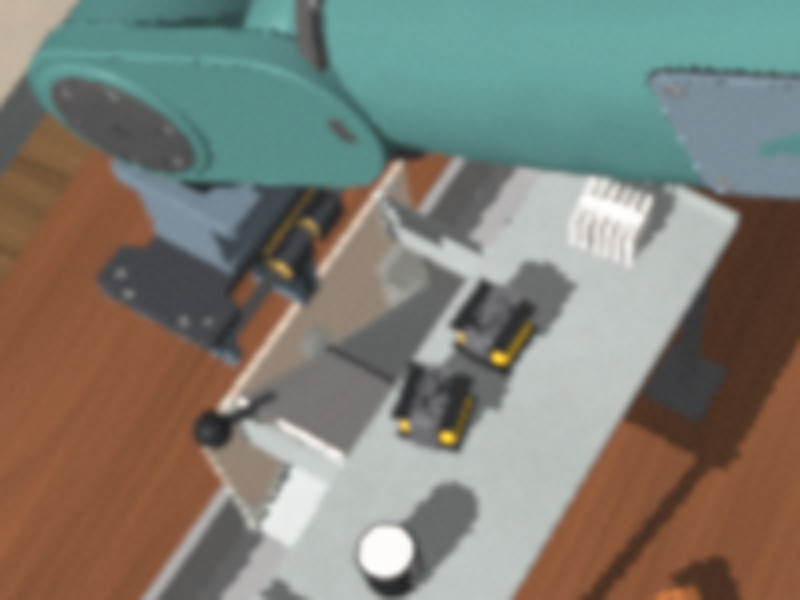

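The flap now leans left: the knob is at crop (213,428), and both transformers and the capacitor are undisturbed. I go behind transformer 2 with the fingers slightly open for a stable push.

```bash
python3 -m creep '[[[0,0,-20],[0,0,0],0.2],[[-178,51,-20],[0,0,0],0.2],[[-178,51,-20],[0,0,0],0.2],[[-178,51,-20],[0,0,0],0.2],[[-178,51,-20],[0,0,0],0.2],[[-178,51,-20],[0,0,0],0.2],[[-178,51,-20],[0,0,0],0.2],[[-178,51,20],[0,0,0],0.2],[[-178,51,48],[0,0,0],0.2],[[-178,51,48],[0,0,0],0.2]]'; python3 - <<'E'
from h import *
tool(); c=camera("scene"); save(c,"c.png",(170,120,370,270),4)
W=pts(c); np.save("c.npy",W)
im=c["image"].astype(int); m=(im[...,0]>150)&(im[...,2]<80)&(W[...,2]>.25)&(W[...,2]<.29); m[:120]=0;m[270:]=0;m[:,:170]=0;m[:,370:]=0
n,l,st,ce=cv2.connectedComponentsWithStats(m.astype(np.uint8))
for i in range(1,n): print(ce[i].round(),st[i,4],chute(np.median(W[l==i],0)*1000).round(),(W[l==i][:,2].mean()*1000).round())
E
```

```text
time_s: 5.3
tool_pos: [0.4707, 0.0499, 0.2731]
tool_rot: [0.999, -0.042, -0.003, 0.0]
wrist_force: [-0.8, -0.7, 0.5]
width: 0.0183
gripper_force: 0.0
t 5.3 chute xy [-150.9  -34.3] tcp z 273.1 tip z 251.1 F [-0.8 -0.7  0.5] w 0.018 yaw err [0.001 0.006 0.001]
[294. 208.] 2 [-94. -18.] 264.0
[282. 229.] 10 [-97.  43.] 262.0
```

View pics/c.png

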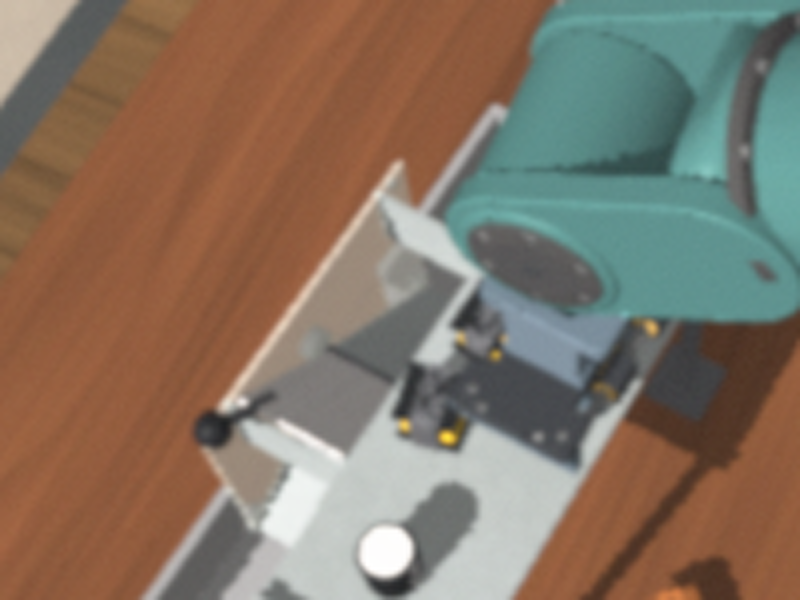

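Fingers are behind transformer 2, in line with it, and nothing else is touched. Push.

```bash
python3 -m creep '[[[15,0,0],[0,0,0],0.2],[[26,0,0],[0,0,0],0.2],[[36,0,0],[0,0,0],0.2],[[46,0,0],[0,0,0],0.2],[[56,0,0],[0,0,0],0.2],[[66,0,0],[0,0,0],0.2],[[76,0,0],[0,0,0],0.2],[[87,0,0],[0,0,0],0.2],[[98,0,0],[0,0,0],0.2],[[110,0,0],[0,0,0],0.2]]'; python3 -m creep '[[[4,0,0],[0,0,0],0.2],[[4,0,0],[0,0,0],0.2],[[0,0,-20],[0,0,0],0.2],[[-10,0,-55],[0,0,0],0.2],[[-60,0,-55],[0,0,0],0.2],[[-109,-64,-55],[0,0,0],0.2],[[-109,-64,-55],[0,0,0],0.2],[[-109,-64,-55],[0,0,0],0.2],[[-109,-64,-55],[0,0,0],0.2],[[-109,-64,-55],[0,0,0],0.2]]'; python3 - <<'E'
from h import *
tool(); c=camera("scene"); t=camera("top")
a=c["image"][120:320,150:410]; b=t["image"][110:250,210:410]
a=cv2.resize(a,(520,400)); b=cv2.resize(b,(280,196)); o=np.zeros((400,800,3),np.uint8); o[:,:520]=a; o[:196,520:]=b
cv2.imwrite("pics/d.png",o[:,:,::-1])
E
```

```text
time_s: 6.35
tool_pos: [0.5822, 0.0407, 0.2762]
tool_rot: [0.999, -0.042, 0.0, -0.0]
wrist_force: [-0.2, -0.2, 0.4]
width: 0.0184
gripper_force: 0.0
time_s: 7.35
tool_pos: [0.4782, 0.1131, 0.3313]
tool_rot: [0.999, -0.042, 0.0, 0.0]
wrist_force: [0.0, 0.3, -0.6]
width: 0.0182
gripper_force: 0.0
t 7.35 chute xy [-148.7   29.4] tcp z 331.3 tip z 309.3 F [ 0.   0.3 -0.6] w 0.018 yaw err [ 0. -0.  0.]
```

View pics/d.png

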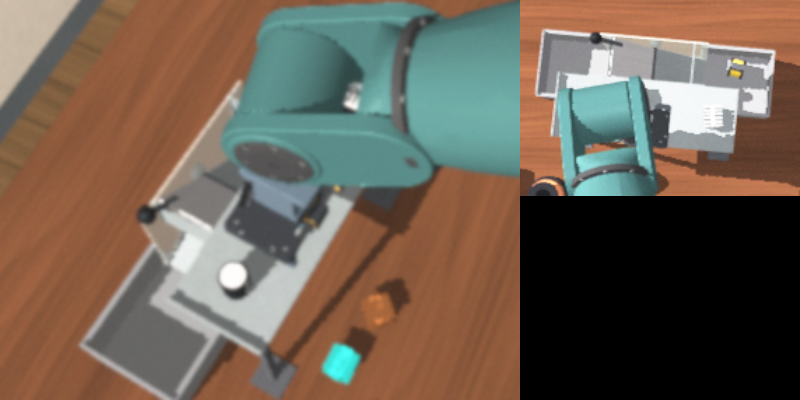

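Transformer 2 lies in the right bin (inset ~(737,68)). Same push for transformer 1.

```bash
python3 -m creep '[[[-2,0,30],[0,0,0],0.2],[[-2,0,56],[0,0,0],0.2],[[-2,0,56],[0,0,0],0.2],[[10,0,58],[0,0,0],0.2],[[20,0,58],[0,0,0],0.2],[[30,0,58],[0,0,0],0.2],[[40,0,58],[0,0,0],0.2],[[50,0,58],[0,0,0],0.2],[[60,0,58],[0,0,0],0.2],[[70,0,58],[0,0,0],0.2]]'; python3 -m creep '[[[10,0,0],[0,0,0],0.2],[[20,0,0],[0,0,0],0.2],[[30,0,0],[0,0,0],0.2],[[38,0,0],[0,0,0],0.2],[[42,0,0],[0,0,0],0.2],[[42,0,0],[0,0,0],0.2],[[38,0,-20],[0,0,0],0.2],[[30,0,-60],[0,0,0],0.2],[[0,50,-100],[0,0,0],0.2],[[-30,100,-100],[0,0,0],0.2]]';python3 -m creep '[[[-50,50,-20],[0,0,0],0.2],[[-100,200,-20],[0,0,0],0.2],[[-100,300,-20],[0,0,0],0.2],[[-100,300,-20],[0,0,0],0.2],[[-100,300,-20],[0,0,0],0.2],[[-100,300,-20],[0,0,0],0.2],[[-100,300,-20],[0,0,0],0.2],[[-100,300,-20],[0,0,0],0.2],[[-100,300,-20],[0,0,0],0.2],[[-100,300,-20],[0,0,0],0.2]]'; python3 - <<'E'
from h import *
tool(); t=camera("top"); save(t,"e.png",(210,115,410,265),4)
E
```

```text
time_s: 8.45
tool_pos: [0.5485, 0.1077, 0.2733]
tool_rot: [0.999, -0.042, -0.0, -0.0]
wrist_force: [-1.2, 0.5, 1.2]
width: 0.018
gripper_force: 0.6
time_s: 9.45
tool_pos: [0.525, 0.0318, 0.3724]
tool_rot: [0.999, -0.04, 0.002, -0.0]
wrist_force: [0.2, -1.1, 0.1]
width: 0.0184
gripper_force: 0.0
time_s: 10.45
tool_pos: [0.4001, -0.2581, 0.3891]
tool_rot: [0.999, -0.041, -0.0, -0.0]
wrist_force: [0.7, -0.0, -1.0]
width: 0.0182
gripper_force: 0.0
t 10.45 chute xy [-195.5 -347.1] tcp z 389.1 tip z 367.1 F [ 0.7 -0.  -1. ] w 0.018 yaw err [-0.     0.     0.001]
```

View pics/e.png

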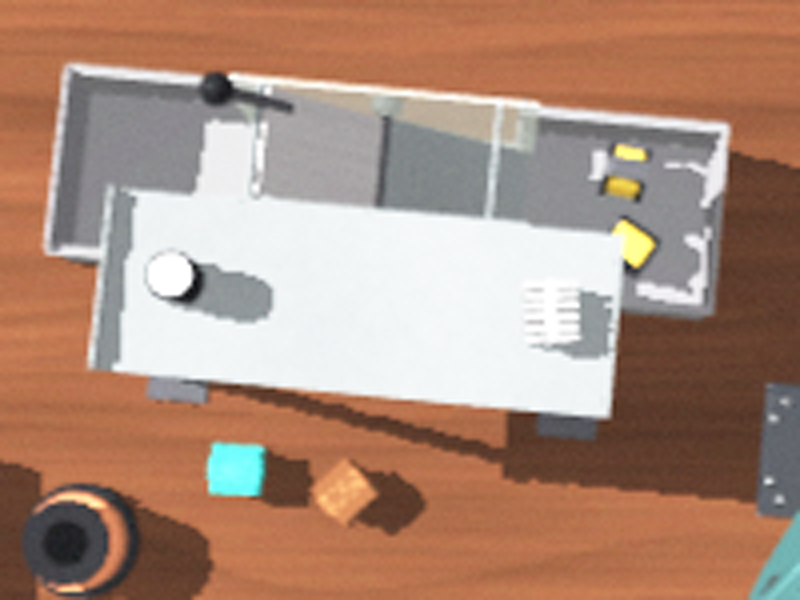

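Both transformers show in the right bin: one at crop (625,170), the other at (632,243), partly under the sill's corner. The flap leans left and the sill bystanders haven't moved. I check that their heights fit lying on the floor and that they are at rest, then hand in.

```bash
python3 -m creep '[[[0,0,0],[0,0,0],0.2],[[0,0,0],[0,0,0],0.2],[[0,0,0],[0,0,0],0.2],[[0,0,0],[0,0,0],0.2],[[0,0,0],[0,0,0],0.2],[[0,0,0],[0,0,0],0.2],[[0,0,0],[0,0,0],0.2],[[0,0,0],[0,0,0],0.2],[[0,0,0],[0,0,0],0.2],[[0,0,0],[0,0,0],0.2]]' >/dev/null; python3 - <<'E'
from h import *
for n in("top","scene"):
    c=camera(n); W=pts(c); im=c["image"].astype(int); q=chute(W*1000)
    m=(im[...,0]>130)&(im[...,2]<90)&(im[...,1]>110)&(abs(q[...,0])<80)&(q[...,1]<-80)&(q[...,1]>-280)
    k,l,st,ce=cv2.connectedComponentsWithStats(m.astype(np.uint8))
    for i in range(1,k):
        if st[i,4]>2: print(n,ce[i].round(1),st[i,4],np.median(q[l==i],0).round(),(np.median(W[l==i][:,2])*1000).round())
E
```

```text
top [365.3 161.2] 30 [  25. -193.] 43.0
top [370.4 173.1] 8 [ -13. -214.] 44.0
top [370.  179.8] 5 [ -35. -215.] 31.0
scene [287.2 172.2] 9 [  54. -203.] 40.0
scene [292.9 176.7] 9 [  28. -190.] 43.0
```

```bash
python3 -c "from rig import *; print(finish_job())"
```

```text
the job is handed in; nothing more can be done
None
```

The flap now leans fully left and both transformers lie in the right bin. The heat sink, capacitor, yoke and both look-alikes are where they were, and the arm never went near the screwdriver. The job is handed in at about 11.6 s.

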